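# Change the mould vacuum over to the standby pump

## Task

Three switch boxes stand on the casting bench; a lever that leans to the end of its box with the cable gland is on, to the bare end is off. Change the mould vacuum over to the standby pump: first switch off the duty pump (the lever with the T-shaped crossbar), then switch on the standby pump (the lever with the round ball). Leave the lamp switch (the flat paddle lever) on.

Things in the scene. Friction and masses are not known exactly. Their poses are not given: they have to be found in the camera images.
- duty_box: Grey switch box with the T-bar lever, fixed on the bench, 110 (x) x 70 (y) x 46 mm high. Origin: centre of its underside; z up. x points, roughly away from the robot, to the end with a cable gland and steel conduit stub (below 40 mm height, ending 103 mm from the origin); the other end is bare. The lever swings in the x-z plane about a pivot 50 mm above the origin.
- duty (a joint): T-bar lever of the duty pump, rad: 0 = OFF (leans 40 deg to the bare end), 0.7 upright, 1.4 = ON (leans 40 deg to the gland end); stops at both. Over-centre: its weight (about 0.2 kg) holds it at either stop, and once well past upright it drops to the other; 1 to 2 N at its end moves it. Solid steel rod, 11 mm thick, with a crossbar 64 mm long (along y), 18 mm thick, 85 mm from the pivot. ON at the start.
- standby_box: Box with the ball lever of the standby pump: same size, origin, axes and pivot as duty_box, also fixed with its gland end roughly away from the robot.
- standby (a joint): Same angles, stops, weight and rod as joint duty, with a steel ball of 30 mm diameter, its centre 85 mm from the pivot. OFF at the start.
- lamp (a joint): Lever of a third box of the same kind, with a flat steel paddle 36 mm wide (along the box's y), 48 mm long and 8 mm thick, its outer edge 97 mm from the pivot; same angles. ON at the start, to be left on. The boxes stand side by side along y, about 250 mm apart, in any order.
Not all that is in view belongs to the job. What is shaped like the part that bears lamp but blue or pink is not meant.

How it is judged (in metres and radians):
On the way, in this order (a step that is already met when the one before it is completed fails the run):
1. the duty pump's T-bar lever is thrown to off (value of joint duty below 0.2 rad), for 0.2 s.
2. then the standby pump's ball lever is thrown to on (value of joint standby above 1.2 rad), for 0.2 s.
At the end, for the whole second after the job is handed in: The T-bar lever rests off, the ball lever rests on and the paddle lever is still on, each within 0.2 rad (11 degrees) of its stop (value of joint duty below 0.2 rad and value of joint each of standby, lamp above 1.2 rad); the robot touches nothing.
It fails at once if the lamp switch is thrown off (value of joint lamp below 0.7 rad).
It also fails if it takes over 45 s, if anything falls off the work surface, if the arm or the gripper's body presses on something with over 40 N, if the wrist force passes 120 N, or if a joint passes its speed limit or range.

## Robot

A 7-joint arm with a two-finger parallel gripper is mounted at the origin on the work surface. World frame = base frame: x ahead of the robot, y to its left, z up, the work surface at z = 0. Lengths are in m, angles in degrees, forces in N, time in s.
With the tool pointing down it reaches from about 0.4 to 0.925 m from the base axis. Payload 4.1 kg.
Tool frame: the origin (TCP) lies midway between the tips of the shut fingers; the grasp point (between the pads) lies 19 mm behind it; z points along the fingers, y is the line along which they close (so a half turn about z gives the same grasp; the last joint's range is limited). The gripper opens to 85 mm and grips with 20 to 120 N. Pads are 22 mm wide; open, the fingers measure 114 mm over their backs; the gripper's body (76 mm by 85 mm) begins 54 mm behind the grasp point. The pads swing forward as they close: fully open they stand 13 mm farther back than shut.
Start: joints at [-69.041, 22.827, 2.584, 88.041, -1.071, 69.15, -2.905], TCP at [0.291, 0.581, 0.231] pointing down, gripper open.
Joint ranges: [-161.44, 161.44], [-28.35, 127.94], [-78.24, 83.42], [0, 140.83], [-78.03, 258.03], [13.02, 114.36], [-168.23, 168.23]. Speed limits (degrees/s): [147.25, 147.25, 180, 180, 180, 180, 180].

## Interface

Orientations are given as [roll, pitch, yaw] about the fixed x, y, z axes, in that order (R = Rz(yaw) Ry(pitch) Rx(roll)).
In Python, from bench import arm, hand, kinematics, monitor, cams, workorder gives the robot as it stands. Calls block until the motion is done:
- arm.move_pose(position, orientation): joint-space move of the TCP to a pose.
- arm.move_linear(position, rot=None, rate=0.15, stop_force=None): straight line of the TCP; rot=None keeps the orientation; rate is the mean speed in m/s. With stop_force (N) it stops when the force on the tool has changed by that much, and returns True; else False.
- arm.movej(angles): joint-space move.
- hand.set_gripper(opening, force=None): opening from 0.0 (shut) to 1.0 (fully open); force is the grip in N (None keeps the last); returns when the fingers have stopped.
- arm.pause(seconds).
- kinematics.inverse_kinematics(position, orientation): joint angles nearest the present ones, or None.
- monitor.read_state(): the state.
- cams.camera(name): name is "scene" or "top"; returns the picture (384x512x3 uint8, red, green, blue); there is no depth.
- cams.calibration(name): a dict with "intrinsics" (3x3 intrinsics, pixels), "R" (3x3) and "t" (3): a world point X has camera coordinates R X + t. Camera axes: x right, y down, z forward; pixel columns grow to the right and rows downward; lengths in m; the calibration is good to about 2 mm. A picture is of the moment at which its call begins. calibration takes no time and is no camera call.
A pose or a line that the arm cannot do raises arm.IKError and nothing moves.
- workorder.job_done(): hands the job in; it is judged then, once.
The state is a dict: "clock": time; "joint_positions": joint angles; "joint_velocities": joint speeds; "joint_torque": joint torques, N m; "position": TCP position; "eef_rot": TCP orientation; "force": force on the tool from outside, world axes, zero at the start; "moment": the same for the moment, N m; "width": opening from 0.0 (shut) to 1.0 (fully open); "gripper_force": force on a finger pad.
Only numpy, scipy, OpenCV 4.12 (cv2) and the standard library are available. Lean on these libraries where they do the work, as an engineer would, in place of code of your own. Each camera call takes 0.05 s, during which the arm holds its last target. There are 200 camera calls.

## Working session

There is one attempt and no reset: what is moved stays moved. The work goes in short steps, each a Python script; the robot and the scene stay as the last script left them, time stands still between calls to the robot, and variables do not carry over. Pictures are saved under pics/ and viewed, at most 10 in all, crops included, and the job is handed in when it is done.

```bash
mkdir -p pics; ls; python3 - <<'E'
from bench import cams,monitor
import cv2
for n in("scene","top"):
    im=cams.camera(n); cv2.imwrite(f"pics/{n}0.png",im[:,:,::-1]); c=cams.calibration(n); print(n,c)
s=monitor.read_state();print(s)
E
```

```text
pics
scene {'intrinsics': array([[379.84890768,   0.        , 252.43224781],
       [  0.        , 379.84890768, 197.25679224],
       [  0.        ,   0.        ,   1.        ]]), 'R': array([[ 0.71039267,  0.70371501,  0.01128878],
       [ 0.59144301, -0.58820751, -0.55154973],
       [-0.38149367,  0.39849356, -0.83406562]]), 't': array([-0.30552385, -0.23043945,  1.0127599 ])}
top {'intrinsics': array([[377.50056272,   0.        , 257.19689036],
       [  0.        , 377.50056272, 198.50605477],
       [  0.        ,   0.        ,   1.        ]]), 'R': array([[-0.01786399, -0.99931278,  0.03247847],
       [-0.98235593,  0.01149403, -0.18666737],
       [ 0.18616578, -0.03524004, -0.98188617]]), 't': array([0.00166949, 0.43649969, 0.81775764])}
{'clock': 0.1, 'joint_positions': array([-69.04123452,  22.86849598,   2.5805787 ,  88.10666639,
        -1.07031183,  69.14971816,  -2.90479604]), 'joint_velocities': array([ 0.01517535,  0.06966271, -0.08205549, -0.1987375 , -0.00287814,
        0.06006236,  0.06307243]), 'joint_torque': array([ 4.59837494e-03, -4.76260543e+01,  1.37053851e+00, -2.54949045e+01,
        1.20538464e-02,  4.96352295e-03,  1.51100346e-05]), 'position': array([0.29109003, 0.5805452 , 0.23036048]), 'eef_rot': array([-1.79899570e+02,  8.12738308e-03,  1.53375707e+02]), 'force': array([-0.11135126, -0.61323931,  0.25552671]), 'moment': array([ 0.06211157, -0.04083979, -0.03401375]), 'gripper_force': 0.0, 'width': 0.9993166348212744}
```

View pics/scene0.png

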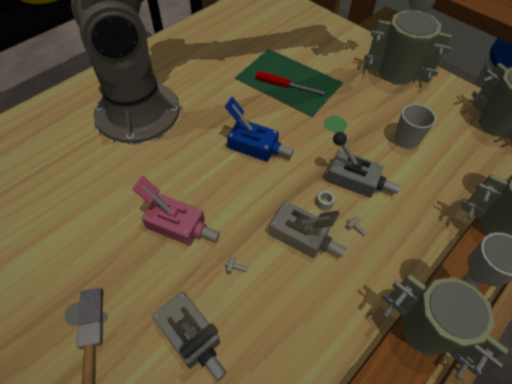

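View pics/top0.png

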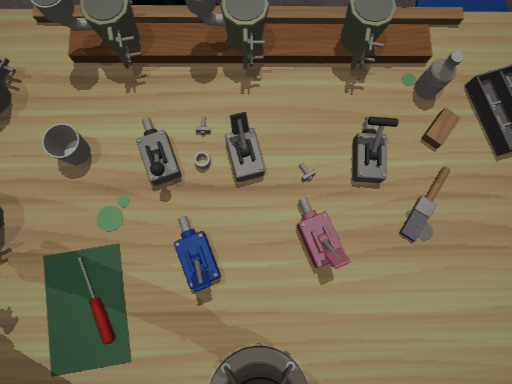

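The scene and top pictures show three grey boxes. The ball lever is at top (157,168) / scene (340,138), leaning to its bare end (OFF). The paddle is at top (240,122) / scene (322,222), ON. The T-bar is at top (382,122) / scene (205,345), ON. The blue (197,262) and pink (322,240) paddle boxes in the top picture are decoys. I'll confirm this in one enlarged crop and measure.

```bash
cat > h.py <<'E'
import numpy as np, cv2
from bench import cams
def ray(n,p):
    c=cams.calibration(n); R,t=c["R"],c["t"]
    d=R.T@np.linalg.solve(c["intrinsics"],[p[0],p[1],1.]); return -R.T@t,d
def plane(n,p,z):
    o,d=ray(n,p); return o+d*(z-o[2])/d[2]
def tri(p,q):
    (a,u),(b,v)=ray("top",p),ray("scene",q)
    s=np.linalg.lstsq(np.c_[u,-v],b-a,rcond=None)[0]
    P,Q=a+u*s[0],b+v*s[1]; return (P+Q)/2,np.linalg.norm(P-Q)
def blob(im,x0,y0,x1,y1,thr):
    m=(im[y0:y1,x0:x1].max(2)<thr).astype(np.uint8)
    n,l,st,c=cv2.connectedComponentsWithStats(m)
    return [(st[i,4],*(c[i]+[x0,y0]).round(1)) for i in range(1,n) if st[i,4]>12]
E
python3 - <<'E'
from h import *
a=cv2.imread("pics/top0.png");b=cv2.imread("pics/scene0.png")
c1=cv2.resize(a[95:195,130:400],None,fx=2.9,fy=2.9,interpolation=cv2.INTER_CUBIC)
c2=cv2.resize(b[120:380,145:405],(290,290),interpolation=cv2.INTER_CUBIC)
w=cv2.resize(b[280:380,145:245],(390,300));v=cv2.resize(b[125:255,260:400],(390,300))
o=np.zeros((600,790,3),np.uint8);o[:290,:783]=c1;o[295:595,:390]=w;o[295:595,395:785]=v
cv2.imwrite("pics/crop.png",o)
print("top ball",blob(a,140,150,180,185,45));print("top T",blob(a,355,110,405,150,45))
print("sc ball",blob(b,325,125,355,155,60));print("sc T",blob(b,180,320,225,365,60))
E
```

```text
top ball [(np.int32(153), np.float64(156.3), np.float64(166.8)), (np.int32(29), np.float64(158.9), np.float64(153.6)), (np.int32(134), np.float64(166.0), np.float64(178.4))]
top T [(np.int32(179), np.float64(381.6), np.float64(121.7)), (np.int32(40), np.float64(368.7), np.float64(131.0)), (np.int32(27), np.float64(355.5), np.float64(142.7))]
sc ball [(np.int32(135), np.float64(339.4), np.float64(138.4))]
sc T [(np.int32(713), np.float64(194.5), np.float64(338.4)), (np.int32(276), np.float64(205.1), np.float64(354.7))]
```

View pics/crop.png

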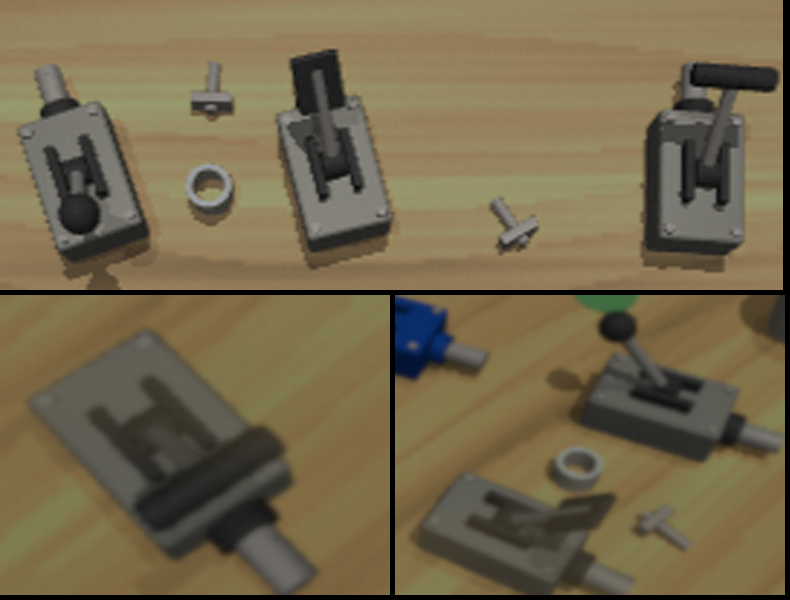

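The crop confirms it: the T-bar is at top (382,122), the paddle at top (240,122) leans to the gland, and the ball is at top (156,167) at the bare end. Next I compute positions and check them against the known heights and sizes.

```bash
python3 - <<'E'
from h import *
np.set_printoptions(precision=4,suppress=True)
print("ball",tri((156.3,166.8),(339.4,138.4)),plane("top",(156.3,166.8),.115))
print("T",tri((381.6,121.7),(198.8,340.7)),plane("top",(381.6,121.7),.115))
f=lambda u,v:(130+u/2.9,95+v/2.9)
for n,C in dict(standby=[(20,132),(100,102),(66,248),(144,218)],lamp=[(280,118),(358,97),(314,238),(390,214)],duty=[(660,110),(745,112),(650,240),(744,244)]).items():
    P=np.array([plane("top",f(*c),.046) for c in C])
    ax=P[0]+P[1]-P[2]-P[3]; ax/=np.linalg.norm(ax)
    print(n,P.mean(0),"yaw",np.degrees(np.arctan2(ax[1],ax[0])),"len",np.linalg.norm(P[0]-P[2]),np.linalg.norm(P[1]-P[3]),"w",np.linalg.norm(P[0]-P[1]),np.linalg.norm(P[2]-P[3]))
print("gland mid ends z.02",plane("top",f(44,70),.025),plane("top",f(690,66),.025))
E
```

```text
ball (array([0.4898, 0.205 , 0.1174]), np.float64(0.005304974970403397)) [0.4924 0.2077 0.115 ]
T (array([ 0.59  , -0.2785,  0.1137]), np.float64(0.002148365703016743)) [ 0.59  -0.277  0.115]
standby [0.5394 0.2201 0.046 ] yaw 21.752293013800976 len 0.10294073460584721 0.10313796032310578 w 0.06714057192143541 0.06443753079070712
lamp [0.5447 0.0201 0.046 ] yaw 14.277184524027303 len 0.1028921616233187 0.10077699857629734 w 0.06532802683651949 0.06322697149310912
duty [ 0.5344 -0.2731  0.046 ] yaw -6.60738712519134 len 0.10978919246227582 0.11105491768130062 w 0.06994161350078208 0.07547039219830845
gland mid ends z.02 [0.6358 0.2591 0.025 ] [ 0.637  -0.2794  0.025 ]
```

Both lever ends come out at about 0.115 m height as expected, and the box sizes fit. Now the duty lever: come down on the gland side of the bar with shut fingers and push toward the bare end.

```bash
cat >> h.py <<'E'
from bench import arm,hand,monitor
def throw(tip,yaw,sgn,off,z,travel,toolyaw):
    """tip: lever-end xy; pushes along sgn*box x, starting off behind tip"""
    u=sgn*np.array([np.cos(np.radians(yaw)),np.sin(np.radians(yaw))]); tip=np.array(tip)
    s=tip-off*u; e=s+travel*u; o=[180,0,toolyaw]
    arm.move_pose([*s,.28],o)
    print("down stop",arm.move_linear([*s,z],rate=.1,stop_force=8))
    print("push stop",arm.move_linear([*e,z],rate=.08,stop_force=25))
    r=monitor.read_state(); print(r["clock"],r["position"],r["force"])
    arm.move_linear([*(e-.02*u),z],rate=.1)
    arm.move_linear([*(e-.02*u),.28],rate=.15)
E
python3 - <<'E'
from h import *
p=monitor.read_state()["position"]
arm.move_linear([p[0],p[1],.3]); hand.set_gripper(0.0,30)
arm.move_pose([.6,.1,.3],[180,0,165])
throw((.59,-.278),-5.5,-1,.034,.100,.105,174.5)
im=cams.camera("top");s=cams.camera("scene")
cv2.imwrite("pics/after1.png",np.hstack([im,s])[:,:,::-1][:, :, :][::1]) if 0 else cv2.imwrite("pics/after1.png",cv2.resize(np.hstack([im,s]),(800,300))[:,:,::-1])
print(monitor.read_state()["clock"])
E
```

```text
down stop False
push stop False
8.3667 [ 0.51990438 -0.27112967  0.09998251] [ 0.19257927 -0.52809233 -0.793761  ]
10.1667
```

View pics/after1.png

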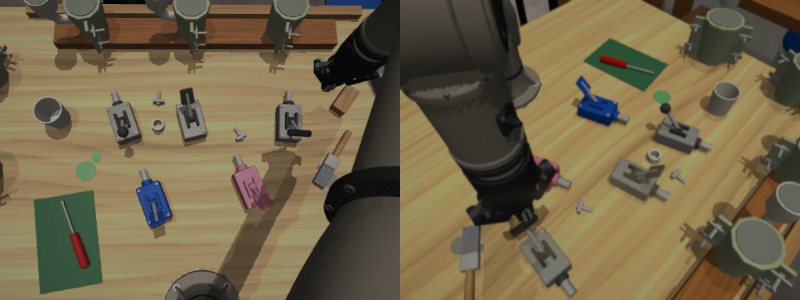

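The T-bar is now down on its bare end (bar at about (297,132) of the left picture) and the paddle is still on. Next is the ball lever.

```bash
python3 - <<'E'
from h import *
np.set_printoptions(precision=4,suppress=True)
print("T now",plane("top",(297*1.28,132*1.28),.115))
arm.move_pose([.55,-.02,.3],[180,0,185])
throw((.490,.204),20,1,.042,.100,.114,200)
arm.move_pose([.40,.45,.3],[180,0,180])
im=cams.camera("top");s=cams.camera("scene")
cv2.imwrite("pics/after2.png",cv2.resize(np.hstack([im,s]),(800,300))[:,:,::-1])
print(monitor.read_state()["clock"])
print("T",blob(im[:,:,::-1],350,110,410,190,45),"ball",blob(im,140,100,185,185,45))
E
```

```text
T now [ 0.4835 -0.2654  0.115 ]
down stop False
push stop False
15.6167 [0.5572 0.2285 0.1   ] [ 0.4186 -0.1089  0.1862]
18.4583
T [(np.int32(17), np.float64(365.6), np.float64(130.8)), (np.int32(268), np.float64(359.9), np.float64(166.6)), (np.int32(44), np.float64(365.6), np.float64(154.9)), (np.int32(23), np.float64(377.5), np.float64(150.8)), (np.int32(32), np.float64(370.6), np.float64(154.4)), (np.int32(193), np.float64(381.6), np.float64(170.1))] ball [(np.int32(84), np.float64(143.3), np.float64(122.3)), (np.int32(15), np.float64(153.3), np.float64(130.3)), (np.int32(81), np.float64(155.5), np.float64(154.6)), (np.int32(137), np.float64(166.5), np.float64(178.3))]
```

View pics/after2.png

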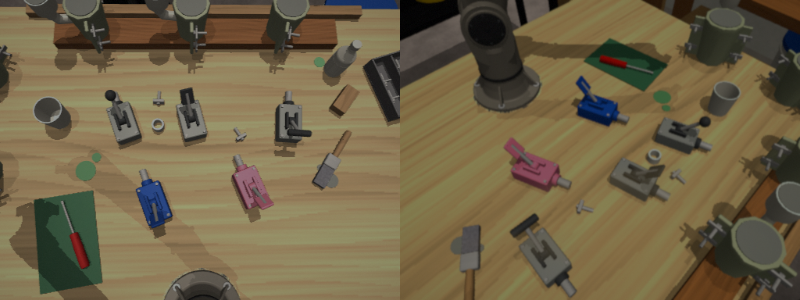

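The ball is now at the gland end (left picture (111,96), right picture (704,122)). The T-bar is at its bare end (297,132), the paddle is still on (188,95), and the arm is clear.

```bash
python3 -c "
from h import *
print(plane('top',(143.3,122.3),.115),plane('top',(381.6,170.1),.115))
from bench import workorder
arm.pause(.3);print(workorder.job_done())"
```

```text
[0.59100136 0.23833211 0.115     ] [ 0.48092091 -0.26826701  0.115     ]
the job is handed in; nothing more can be done
None
```

The job is handed in, at about 19 s on the robot's clock: the last pictures show the duty T-bar off, then the standby ball on, with the lamp paddle still on and the arm clear of everything; no verdict was returned.

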